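# Clear and cover the solder pot

### The arm

A 7-joint arm with a two-finger parallel gripper is mounted at the origin on the work surface. World frame = base frame: x ahead of the robot, y to its left, z up, the work surface at z = 0. Lengths are in m, angles in rad, forces in N, time in s.
With the tool pointing down it reaches from about 0.4 to 0.85 m from the base axis. Payload 10.4 kg.
Tool frame: the origin (TCP) lies at the very end of the fingers, on their centre line; the grasp point (between the pads) lies 19 mm behind it (r.pinch_z is the distance from the TCP to the grasp point, in m); z points along the fingers, y is the line along which they close (so a half turn about z gives the same grasp; the last joint's range is limited). The gripper opens to 87 mm and grips with 3 to 60 N. Pads are 19 mm wide; open, the fingers measure 117 mm over their backs; the gripper's body (75 mm by 190 mm) begins 51 mm behind the grasp point.
Start: joints at [-1.139, 0.332, -0.065, 1.46, 0.022, 1.35, -0.088], TCP at [0.275, 0.561, 0.223] pointing down, gripper open.
Joint ranges: [-2.6, 2.6], [-0.5, 2.12], [-1.47, 1.34], [0.16, 2.42], [-1.27, 4.41], [0.06, 2.06], [-2.6, 2.6]. Speed limits (rad/s): [2.22, 2.22, 2.79, 2.79, 3.14, 3.14, 3.14].

### API

Orientations are given as a unit quaternion [x, y, z, w].
In Python, from bench import r, camera gives the robot as it stands. The module is installed in compiled form; this text tells all that it offers.
- The arm moves only by the shell command python3 -m pendant 'ROWS' [FORCE]. ROWS is JSON, a list of rows, each an object with "dp": the shift along the tool's x, y, z as a fraction of full scale, a list of three; "rotation": the turn, a rotation vector about the tool's x, y, z as a fraction of full scale, a list of three; "jaw": the opening, from 0 (shut) to 1 (fully open). A call has 1 to 8 rows; each row is the pose to reach, as a shift and turn from the pose commanded when the call began, along the tool's axes at that moment, turning the shorter way round; what a row does not reach only later rows make up. Full scale, the value 1, is 0.15 m for a shift and 2 pi rad for a turn. A row lasts 1/8 s, in which the tool goes at most 62.5 mm and 10.7 degrees, less where a joint would pass 70% of its speed; a pose out of reach is approached as far as the arm can. A call with a number of a shift or a turn outside -1 to 1 is refused whole. A call with a gripper value outside its range is refused whole. The fingers move at their own pace and stop on an object; FORCE is the grip in N (left out, the last holds). Time passes only in rows, so rows that repeat a pose let the fingers close. It gives the time, the measured TCP pose, the force, the opening and the grip force at its end, in the units of the state.
- r.read_state(): the state, without advancing time (a new reading comes with each control period).
- camera(name): name is "scene" or "top"; returns a dict with "image" (420x560x3 uint8, red, green, blue), "z_map" (420x560 float32, m along the optical axis (not along the pixel's ray), 0 where there is no reading), "mtx" (3x3 intrinsics, pixels), "T" (4x4, takes a point from camera to world coordinates). Camera axes: x right, y down, z forward; pixel columns grow to the right and rows downward; lengths in m; the calibration is good to about 2 mm. A picture is of the moment at which its call begins.
- r.close_job(): hands the job in; it is judged then, once.
The state is a dict: "time": time; "joint_positions": joint angles; "joint_vel": joint speeds; "joint_torque": joint torques, N m; "ee_pos": TCP position; "eef_rot": TCP orientation; "ft_force": force on the tool from outside, world axes, zero at the start; "torque": the same for the moment, N m; "width": finger opening in m; "grip_force": force on a finger pad.
Only numpy, scipy, OpenCV 4.12 (cv2) and the standard library are available. Lean on these libraries where they do the work, as an engineer would, in place of code of your own. Each camera call takes 0.05 s, during which the arm holds its last target. There are 200 camera calls.

### The job

Close up the cold solder pot for the night: take the skimmer off the pot's rim and lay it flat in the drip tray, then take the lid from its sloping rest and lower it onto the pot so that it sits level and fully down all round. Set both down rather than dropping them, let go of them, and leave the other things on the bench where they stand.

Things in the scene. Friction and masses are not known exactly. Their poses are not given: they have to be found in the camera images.
- pot: bench solder pot, fixed: grey metal box 150 x 150 mm, 82 mm high, dial on its -x side; in its middle a round dark steel crucible, 110 mm across outside, 102 mm inside, its rim 112 mm above the bench. Frozen solder fills it to 29 mm below the rim. Origin on the bench under the middle; z up
- pot_rim (a point): centre of the pot's mouth at the height of its rim (112 mm above the bench)
- lid: steel lid, about 0.3 kg: disc 124 mm across, 4 mm thick; under it a step 6 mm deep, tapering from 93 to 87 mm across, that fits loosely inside the pot's rim; bar handle on top. Starts leaning on lid_rest, its top face tilted 35 degrees towards lid_rest's -x, handle running up the slope. Origin: centre of the step's underside; z: out of the top face; x: along the handle
- lid_handle (a point): middle of the lid's handle bar: 84 mm long (along the lid's x), 14 mm wide (lid's y), 12 mm high, on two posts 68 mm apart; its centre is 30 mm above the disc's top face and 40 mm above the lid's origin. Free space of 24 mm under the bar
- lid_seat (a point): centre of the disc's underside, the face that rests on the pot's rim; 6 mm above the lid's origin along its z
- lid_rest: fixed bent-bar stand 90 mm wide, 130 mm deep, 98 mm high, on which the lid leans: two rails sloping 35 degrees, low end at its -x, which points away from the robot, give or take 20 degrees; two 10 mm pins at the low end stop the lid sliding and reach 10 mm above the disc's top face (square to the slope). Origin on the bench, 64 mm under the lid's origin
- tray: fixed shallow aluminium drip tray 250 mm long (x) by 100 mm wide (y), 18 mm high, walls and floor 4 mm thick (inside 242 x 92 mm). Origin on the bench under the middle
- skimmer: flat skimmer, 200 mm long, about 0.18 kg: round steel blade 64 mm across, 5 mm thick (x = +6 to +70 mm), shank 12 mm wide, 6 mm thick, wooden grip (x = -130 to -66 mm). Balances near x = -30 mm. Starts flat across the pot's rim, grip sticking out on the robot's side. Underside flat all along; origin on it, 130 mm from the grip's end; z up
- skimmer_grip (a point): middle of the skimmer's wooden grip: 64 mm long (skimmer's x), 18 mm wide (y), 20 mm high; 98 mm from the skimmer's origin towards -x, 10 mm above the underside
- skimmer_mid (a point): middle of the skimmer's length, on its underside: 30 mm from its origin towards -x
- bottle: white plastic bottle, loose, 60 mm across, 165 mm high, standing at one of the two far corners of the pot. Leave it alone. Origin at the centre of its foot
- tube: cardboard tube pot, loose, 76 mm across, 105 mm high (thin wire ends in it reach 135 mm), standing at the other far corner of the pot. Leave it alone. Origin at the centre of its foot
- cutters: blue-handled side cutters, loose, 120 mm long, 15 mm high, lying on the bench between the robot and the pot. Leave them alone. Origin at the pivot, near the bench

How it is judged:
By the outcome, as a careful person would: the job done as asked, in the order asked, and still so for the second after the job is handed in, with the robot touching nothing.
It also fails if it takes over 59 s, if anything falls off the work surface, if the arm or the gripper's body presses on something with over 40 N, if the wrist force passes 120 N, or if a joint passes its speed limit or range.

## Working session

There is one attempt and no reset: what is moved stays moved. The work goes in short steps, Python scripts to look and compute and a shell command to move; the robot and the scene stay as the last step left them, time stands still between calls to the robot, and variables do not carry over. Pictures are saved under pics/ and viewed, at most 10 in all, crops included, and the job is handed in when it is done.

```bash
mkdir -p pics; python3 - <<'E'
from bench import r,camera
import cv2,numpy as np
for n in("scene","top"):
    c=camera(n); cv2.imwrite(f"pics/{n}0.png",c["image"][:,:,::-1]); np.savez(f"{n}0.npz",**c); print(n,c["mtx"].tolist(),c["T"].round(3).tolist(),(c["z_map"]>0).mean())
print(r.read_state(),r.pinch_z)
E
```

```text
scene [[420.92532539267785, 0.0, 284.47011811844243], [0.0, 420.92532539267785, 206.46107732038578], [0.0, 0.0, 1.0]] [[0.232, 0.657, -0.717, 1.276], [0.973, -0.16, 0.169, -0.168], [-0.003, -0.737, -0.676, 0.747], [0.0, 0.0, 0.0, 1.0]] 0.9959098639455782
top [[521.4660889114704, 0.0, 276.20511097218343], [0.0, 521.4660889114704, 196.4809005924302], [0.0, 0.0, 1.0]] [[0.011, -0.984, 0.176, 0.36], [-1.0, -0.014, -0.018, 0.023], [0.02, -0.175, -0.984, 1.288], [0.0, 0.0, 0.0, 1.0]] 0.9960076530612245
{'time': 0.1, 'joint_positions': array([-1.13859616,  0.33279822, -0.06467705,  1.46082117,  0.02157308,
        1.34987149, -0.08848508]), 'joint_vel': array([-9.25699343e-04, -2.35768102e-03, -9.53075747e-04, -6.63801391e-04,
        4.31101133e-05,  1.21657190e-03, -1.30385481e-03]), 'joint_torque': array([ 1.30128206e-03, -6.24545860e+01,  2.43474013e-02, -3.90712380e+01,
       -6.14608498e-02,  3.65100126e-02,  5.85942439e-05]), 'ee_pos': array([0.27441643, 0.5611769 , 0.22185721]), 'eef_rot': array([ 2.25442457e-01,  9.74256299e-01, -5.90219907e-04, -1.19450547e-04]), 'ft_force': array([-0.06390734, -0.52146089, -0.01184716]), 'torque': array([ 0.01777454, -0.02819464, -0.00139799]), 'grip_force': 0.0, 'width': 0.08737622135978905} 0.0187
```

View pics/scene0.png

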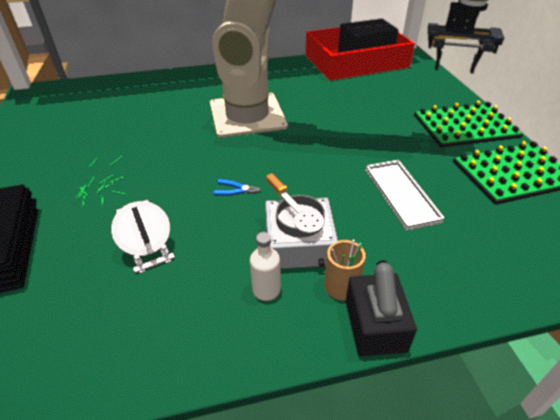

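View pics/top0.png

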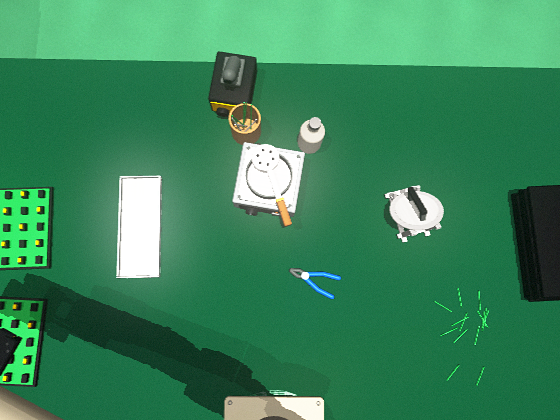

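The scene view shows the pot at (300,222), the skimmer grip at (277,184), the lid at (140,230) with the rest's pins at (140,265) and (172,258), and the tray at (403,194). The top view shows the pot at (268,178), the grip at (285,213), the blade at (265,157), the tray at (140,226) and the lid at (415,210), with its handle from (410,190) to (425,218).

```bash
cat > h.py <<'E'
import numpy as np,cv2
from scipy.spatial.transform import Rotation as R
def cloud(c):
    z=c["z_map"];K=c["mtx"];T=c["T"];v,u=np.indices(z.shape)
    P=np.stack([(u-K[0,2])/K[0,0]*z,(v-K[1,2])/K[1,1]*z,z],-1)@T[:3,:3].T+T[:3,3]
    P[z==0]=np.nan
    return P,cv2.cvtColor(c["image"],cv2.COLOR_RGB2HSV).astype(int)
def proj(c,p):
    T=c["T"];q=(np.atleast_2d(p)-T[:3,3])@T[:3,:3]
    q=q@c["mtx"].T;return q[:,:2]/q[:,2:]
def box(P,lo,hi):return np.all((P>lo)&(P<hi),-1)
def circ(xy):
    A=np.c_[2*xy,np.ones(len(xy))];s=np.linalg.lstsq(A,(xy**2).sum(1),rcond=None)[0]
    return s[:2],np.sqrt(s[2]+s[0]**2+s[1]**2)
E
python3 - <<'E'
from h import *
np.set_printoptions(precision=4,suppress=True)
for n in("scene","top"):
    c=np.load(n+"0.npz");P,H=cloud(c);print("==",n)
    # bench height
    m=box(P,[.3,-.4,-.03],[.7,.3,.03]);print("bench z",np.nanmedian(P[m][:,2]))
    for (u,v) in ([(300,222),(277,184),(140,230),(403,194)] if n=="scene" else [(268,178),(285,213),(415,230),(140,226)]): print((u,v),P[v,u],H[v,u])
    pc=P[178,268] if n=="top" else P[222,300]
    # grip: orange
    m=(H[...,0]>5)&(H[...,0]<22)&(H[...,1]>120)&box(P,[.3,-.2,.09],[.62,.2,.16])
    q=P[m];print("grip",m.sum(),q.mean(0),np.percentile(q[:,2],[5,50,95]));
    d=np.linalg.svd(q[:,:2]-q[:,:2].mean(0))[2][0];print(" dir",d,np.degrees(np.arctan2(d[1],d[0])),"len",np.ptp((q[:,:2]-q[:,:2].mean(0))@d))
    # pot rim and box top
    m=box(P,[pc[0]-.15,pc[1]-.15,.074],[pc[0]+.15,pc[1]+.15,.09]);m&=(H[...,1]<90)
    q=P[m][:,:2].astype(np.float32);print("boxtop",m.sum(),np.median(P[m][:,2]),cv2.minAreaRect(q))
    # tray
    pt=P[194,403] if n=="scene" else P[226,140]
    m=box(P,[pt[0]-.2,pt[1]-.12,.011],[pt[0]+.2,pt[1]+.12,.03])&(H[...,1]<90)
    print("tray walls",m.sum(),np.percentile(P[m][:,2],[5,50,95]),cv2.minAreaRect(P[m][:,:2].astype(np.float32)))
    m=box(P,[pt[0]-.2,pt[1]-.12,-.01],[pt[0]+.2,pt[1]+.12,.03])&(H[...,1]<60)&(H[...,2]>120)
    print("tray all",cv2.minAreaRect(P[m][:,:2].astype(np.float32)))
    # lid
    pl=P[230,160] if n=="scene" else P[215,440]
    m=box(P,pl-.13,pl+.13)&(H[...,1]<60)&(H[...,2]>130)&(P[...,2]>.04);q=P[m]
    for _ in range(8):
        ce=q.mean(0);nn=np.linalg.svd(q-ce,full_matrices=False)[2][2];nn*=np.sign(nn[2])
        dd=(P[m]-ce)@nn;q=P[m][abs(dd)<.004]
    print("lid plane",len(q),m.sum(),ce,nn,"tilt",np.degrees(np.arccos(nn[2])),"az",np.degrees(np.arctan2(nn[1],nn[0])))
    ex=np.cross([0,0,1],nn);ex/=np.linalg.norm(ex);ey=np.cross(nn,ex)
    uv=np.c_[(q-ce)@ex,(q-ce)@ey].astype(np.float32)
    h=cv2.convexHull(uv)[:,0];cc,rr=circ(h);print(" disc centre",ce+cc[0]*ex+cc[1]*ey,"r",rr,cv2.minEnclosingCircle(uv))
    m=box(P,ce-.1,ce+.1);dd=(P-ce)@nn;m&=(dd>.024)&(dd<.045);q=P[m];print(" handle",m.sum(),q.mean(0),np.percentile(dd[m],[5,50,95]))
    d=np.linalg.svd(q-q.mean(0),full_matrices=False)[2][0];print("  dir",d,"len",np.ptp((q-q.mean(0))@d), "d.n",d@nn)
E
```

```text
== scene
bench z 0.0010598508801413775
(300, 222) [0.6648 0.0097 0.1187] [  4   7 249]
(277, 184) [ 0.5478 -0.0137  0.134 ] [ 15 169 243]
(140, 230) [ 0.5831 -0.3265  0.0942] [10 10 73]
(403, 194) [0.5144 0.34   0.0034] [  0   1 255]
grip 194 [ 0.5406 -0.0156  0.1301] [0.1209 0.1317 0.1345]
 dir [0.9467 0.3222] 18.795364507747575 len 0.06489059748990735
boxtop 2240 0.0850037559361273 ((0.6731792092323303, 0.035576142370700836), (0.24812038242816925, 0.2490019053220749), 72.51644897460938)
tray walls 589 [0.0116 0.0168 0.0203] ((0.5129312872886658, 0.3352779746055603), (0.25377729535102844, 0.10378997027873993), 2.0483720302581787)
tray all ((0.4997882843017578, 0.3433957099914551), (0.2801423668861389, 0.12110493332147598), 1.7756465673446655)
lid plane 2077 2242 [ 0.5543 -0.3312  0.0731] [0.5492 0.1546 0.8213] tilt 34.78468648825116 az 15.721682129168107
 disc centre [ 0.5534 -0.3298  0.0735] r 0.061088680189995005 ((0.0014602526789531112, 0.0006482105236500502), 0.061927735805511475)
 handle 262 [ 0.5737 -0.3245  0.1015] [0.0313 0.0351 0.038 ]
  dir [ 0.7874  0.2177 -0.5767] len 0.
[... 491 characters left out ...]
522281646729, 0.197688490152359), 80.722412109375)
tray walls 604 [0.0118 0.0173 0.0219] ((0.5098143815994263, 0.33424481749534607), (0.24969856441020966, 0.10212542116641998), 1.8681286573410034)
tray all ((0.5123356580734253, 0.3382680416107178), (0.2550117075443268, 0.11051386594772339), 2.0067174434661865)
lid plane 1326 1492 [ 0.5457 -0.3296  0.0762] [0.5532 0.1532 0.8189] tilt 35.029897152091955 az 15.482051407391067
 disc centre [ 0.5512 -0.3306  0.0727] r 0.06260021655152628 ((-0.0016206317814067006, -0.006889550480991602), 0.06518937647342682)
 handle 217 [ 0.566  -0.3254  0.1029] [0.0272 0.0341 0.0375]
  dir [-0.7936 -0.2284  0.564 ] len 0.08627517018439565 d.n -0.01217533481511211
```

```bash
cat > m.py <<'E'
from h import *
np.set_printoptions(precision=4,suppress=True)
def rect(q,dirdeg):
    d=np.array([np.cos(np.radians(dirdeg)),np.sin(np.radians(dirdeg))]);e=np.array([-d[1],d[0]])
    a,b=q@d,q@e;la,ha=np.percentile(a,[1,99]);lb,hb=np.percentile(b,[1,99])
    return (la+ha)/2*d+(lb+hb)/2*e,(ha-la,hb-lb)
if __name__=="__main__":
  rng=np.random.default_rng(0)
  for n in("scene","top"):
    c=np.load(n+"0.npz");P,H=cloud(c);print("==",n)
    m=box(P,[.55,-.06,.078],[.72,.11,.09])&(H[...,1]<50);q=P[m][:,:2].astype(np.float32)
    k,l,s,ce=cv2.connectedComponentsWithStats(m.astype(np.uint8));i=1+s[1:,4].argmax();q=P[l==i][:,:2].astype(np.float32)
    print("box",cv2.minAreaRect(q))
    m=box(P,[.55,-.06,.107],[.72,.11,.114]);q=P[m][:,:2];best=(0,)
    for _ in range(3000):
        s=q[rng.choice(len(q),3,False)]
        try:cc,rr=circ(s)
        except Exception:continue
        if not .048<rr<.058:continue
        k=(abs(np.linalg.norm(q-cc,axis=1)-.053)<.003);
        if k.sum()>best[0]:best=(k.sum(),k)
    print("rim",len(q),best[0],circ(q[best[1]]),np.median(P[m][best[1]][:,2]))
    m=box(P,[.58,-.04,.1145],[.75,.13,.124])&(H[...,1]<60);q=P[m]
    q=q[:, :2];print("blade+shank",len(q),"dir",np.degrees(np.arctan2(*np.linalg.svd(q-q.mean(0),full_matrices=False)[2][0][::-1])))
    g=(H[...,0]>5)&(H[...,0]<22)&(H[...,1]>100)&box(P,[.3,-.2,.09],[.62,.2,.16])
    # intersect grip mask rays with z=.128
    v,u=np.nonzero(g);K=c["mtx"];T=c["T"]
    d=np.c_[(u-K[0,2])/K[0,0],(v-K[1,2])/K[1,1],np.ones(len(u))]@T[:3,:3].T
    X=T[:3,3]+d*((.128-T[2,3])/d[:,2:]);r_=rect(X[:,:2],19.5);print("grip",r_)
    far=q[np.argsort(-(q@[np.cos(.34),np.sin(.34)]))]
    for z in (q[:0],):pass
    top=q@np.array([np.cos(.34),np.sin(.34)]);bl=q[top>top.max()-.06];print("blade",cv2.minEnclosingCircle(bl.astype(np.float32)),bl.mean(0))
  c=np.load("scene0.npz")
  for n,(u0,v0) in(("scene",(300,200)),("top",(275,180))):
    c=np.load(n+"0.npz");im=c["image"][v0-70:v0+70,u0-95:u0+95,::-1];cv2.imwrite(f"pics/{n}z.png",cv2.resize(im,None,fx=4,fy=4,interpolation=2))
E
python3 m.py; python3 -c "
import cv2,numpy as np
a=cv2.imread('pics/scenez.png');b=cv2.imread('pics/topz.png');cv2.imwrite('pics/both.png',cv2.resize(np.hstack([a,b]),(800,295)))"
```

```text
== scene
box ((0.6262785196304321, 0.020188502967357635), (0.1499362289905548, 0.1519567370414734), 80.8222427368164)
rim 237 213 (array([0.6263, 0.0201]), np.float64(0.05285935242337349)) 0.11173376803439083
blade+shank 639 dir 20.711236284596396
grip (array([ 0.5379, -0.0159]), (np.float64(0.07240905840917555), np.float64(0.024975856641093586)))
blade ((0.7432399988174438, 0.09956708550453186), 0.0009692529565654695) [0.7433 0.0997]
== top
box ((0.6262049674987793, 0.04191362112760544), (0.10573314875364304, 0.14943282306194305), 81.82191467285156)
rim 223 177 (array([0.6223, 0.0191]), np.float64(0.052737623945362175)) 0.11101036610981274
blade+shank 645 dir -158.9732901338502
grip (array([ 0.5302, -0.0153]), (np.float64(0.056600808060516206), np.float64(0.017269913130533637)))
blade ((0.7387694120407104, 0.09864653646945953), 0.001289338804781437) [0.7388 0.0986]
```

View pics/both.png

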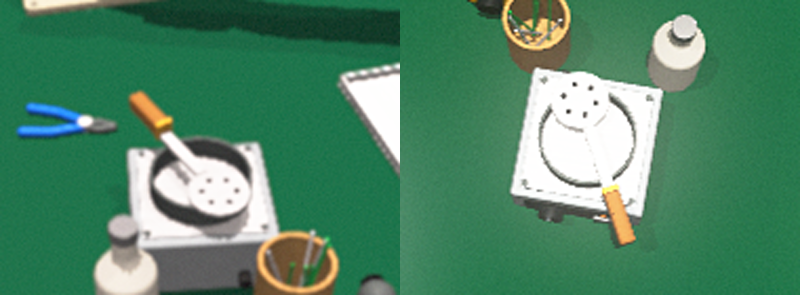

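The crops show the skimmer lying over the rim (blade at (218,188), grip at (150,112) left; blade at (578,100), grip at (618,215) right). The two views agree to about 3 mm, so I average them.

```bash
cat > go.py <<'E'
import sys,numpy as np
from bench import r
from scipy.spatial.transform import Rotation as R
np.set_printoptions(precision=3,suppress=True)
def down(yaw_y):  # tool z down, tool y at azimuth yaw_y (deg)
    a=np.radians(yaw_y);y=np.array([np.cos(a),np.sin(a),0]);z=np.array([0,0,-1.]);return R.from_matrix(np.c_[np.cross(y,z),y,z])
def delta(pts,Rt,s=None):
    s=s or r.read_state();R0=R.from_quat(s["eef_rot"])
    print("t",s["time"],"p",s["ee_pos"],"w",round(s["width"],4),"F",s["ft_force"],"q",s["joint_positions"])
    print("rot",(R0.inv()*Rt).as_rotvec()/(2*np.pi))
    for p in pts: print("dp",R0.inv().apply(np.array(p)-s["ee_pos"])/.15)
E
python3 -c "
from go import *
delta([[.543,-.012,.2],[.543,-.012,.115]],down(110.3))"
```

```text
t 0.1 p [0.274 0.561 0.222] w 0.0874 F [-0.064 -0.521 -0.012] q [-1.139  0.333 -0.065  1.461  0.022  1.35  -0.088]
rot [-0.    -0.    -0.129]
dp [-3.287 -2.646  0.149]
dp [-3.287 -2.645  0.716]
```

```bash
python3 -m pendant '[{"dp":[-1,-0.8,0],"rotation":[0,0,0],"jaw":0.6},{"dp":[-1,-0.8,0],"rotation":[0,0,0],"jaw":0.6},{"dp":[-1,-0.8,0],"rotation":[0,0,0],"jaw":0.6},{"dp":[-1,-0.8,0],"rotation":[0,0,0],"jaw":0.6}]' 40
python3 -m pendant '[{"dp":[-1,-0.8,0],"rotation":[0,0,0],"jaw":0.6},{"dp":[-1,-0.8,0],"rotation":[0,0,0],"jaw":0.6},{"dp":[-1,-0.8,0],"rotation":[0,0,0],"jaw":0.6},{"dp":[-1,-0.8,0],"rotation":[0,0,0],"jaw":0.6}]'
python3 -m pendant '[{"dp":[-1,-0.8,0],"rotation":[0,0,-0.03],"jaw":0.6},{"dp":[-1,-0.8,0],"rotation":[0,0,-0.06],"jaw":0.6},{"dp":[-1,-0.8,0],"rotation":[0,0,-0.09],"jaw":0.6},{"dp":[-1,-0.8,0],"rotation":[0,0,-0.129],"jaw":0.6},{"dp":[-1,-0.8,0],"rotation":[0,0,-0.129],"jaw":0.6},{"dp":[-1,-0.8,0],"rotation":[0,0,-0.129],"jaw":0.6}]'
python3 -c "
from go import *
delta([[.543,-.012,.16],[.543,-.012,.115]],down(110.3))"
```

```text
time: 0.6
ee_pos: [0.3595, 0.3833, 0.2227]
eef_rot: [0.229, 0.973, -0.0, 0.001]
ft_force: [-0.9, 0.5, -0.2]
width: 0.0565
grip_force: 0.0
time: 1.1
ee_pos: [0.4403, 0.2103, 0.2226]
eef_rot: [0.229, 0.974, -0.0, 0.0]
ft_force: [-0.4, 1.6, 0.1]
width: 0.0523
grip_force: 0.0
time: 1.85
ee_pos: [0.5206, 0.0418, 0.2222]
eef_rot: [-0.177, 0.984, 0.0, -0.0]
ft_force: [-0.1, 1.5, 0.8]
width: 0.0521
grip_force: 0.0
t 1.85 p [0.521 0.042 0.222] w 0.0521 F [-0.083  1.514  0.768] q [-0.497  0.1    0.355  1.749 -0.036  1.3    1.793]
rot [ 0. -0.  0.]
dp [-0.015 -0.388  0.414]
dp [-0.015 -0.388  0.714]
```

```bash
python3 -m pendant '[{"dp":[-0.015,-0.388,0.1],"rotation":[0,0,0],"jaw":0.6},{"dp":[-0.015,-0.388,0.3],"rotation":[0,0,0],"jaw":0.6},{"dp":[-0.015,-0.388,0.3],"rotation":[0,0,0],"jaw":0.6}]'
python3 - <<'E'
from bench import camera
from h import *
import cv2
a=[]
for n,p in(("scene",[.543,-.012,.13]),("top",[.543,-.012,.13])):
    c=camera(n);u,v=proj(c,p)[0].astype(int);a.append(cv2.resize(c["image"][v-45:v+45,u-60:u+60,::-1],(400,300),interpolation=2))
cv2.imwrite("pics/g1.png",np.hstack(a))
E
```

```text
time: 2.22
ee_pos: [0.5417, -0.0121, 0.1756]
eef_rot: [-0.176, 0.984, 0.0, -0.002]
ft_force: [0.0, 0.8, 1.3]
width: 0.0522
grip_force: 0.0
```

View pics/g1.png

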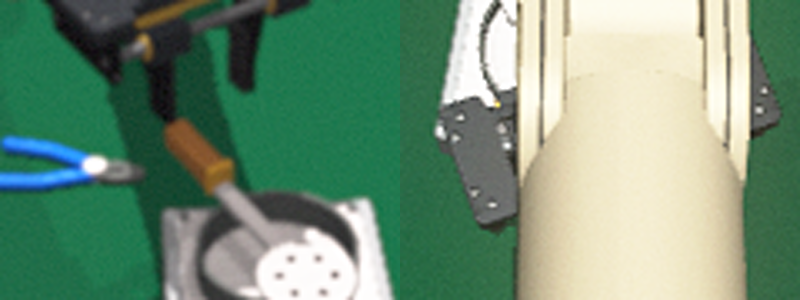

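The fingertips at (162,115) and (240,85) straddle the line of the grip at (200,155), which lies just below them. I go down and close.

```bash
python3 -m pendant '[{"dp":[0,0,0.2],"rotation":[0,0,0],"jaw":0.6},{"dp":[0,0,0.35],"rotation":[0,0,0],"jaw":0.6},{"dp":[0,0,0.405],"rotation":[0,0,0],"jaw":0.6},{"dp":[0,0,0.405],"rotation":[0,0,0],"jaw":0.6},{"dp":[0,0,0.405],"rotation":[0,0,0],"jaw":0},{"dp":[0,0,0.405],"rotation":[0,0,0],"jaw":0},{"dp":[0,0,0.405],"rotation":[0,0,0],"jaw":0},{"dp":[0,0,0.405],"rotation":[0,0,0],"jaw":0}]' 45
python3 -m pendant '[{"dp":[0,0,0],"rotation":[0,0,0],"jaw":0},{"dp":[0,0,-0.15],"rotation":[0,0,0],"jaw":0},{"dp":[0,0,-0.5],"rotation":[0,0,0],"jaw":0},{"dp":[0,0,-0.7],"rotation":[0,0,0],"jaw":0},{"dp":[0,0,-0.7],"rotation":[0,0,0],"jaw":0}]'
python3 -c "
from go import *
delta([[.443,.332,.2],[.443,.332,.05]],down(92))"
```

```text
time: 3.32
ee_pos: [0.5431, -0.0133, 0.1169]
eef_rot: [-0.177, 0.984, 0.0, 0.0]
ft_force: [-1.1, -0.1, 0.5]
width: 0.0203
grip_force: 0.2
time: 3.95
ee_pos: [0.5441, -0.0134, 0.2238]
eef_rot: [-0.177, 0.984, 0.0, 0.002]
ft_force: [0.1, -0.1, -2.2]
width: 0.0177
grip_force: 44.9
t 3.95 p [ 0.544 -0.013  0.224] w 0.0177 F [ 0.121 -0.057 -2.238] q [-0.429  0.148  0.412  1.699 -0.062  1.304  1.921]
rot [0.    0.001 0.051]
dp [-0.17   2.393  0.158]
dp [-0.166  2.394  1.158]
```

```bash
python3 -m pendant '[{"dp":[-0.07,0.3,0],"rotation":[0,0,0.01],"jaw":0},{"dp":[-0.07,0.6,0],"rotation":[0,0,0.025],"jaw":0},{"dp":[-0.07,1,0],"rotation":[0,0,0.04],"jaw":0},{"dp":[-0.07,1,0],"rotation":[0,0,0.05],"jaw":0}]'
python3 -m pendant '[{"dp":[0,0.4,0],"rotation":[0,0,0],"jaw":0},{"dp":[0,0.7,0],"rotation":[0,0,0],"jaw":0},{"dp":[0,1,0],"rotation":[0,0,0],"jaw":0},{"dp":[0,1,0],"rotation":[0,0,0],"jaw":0},{"dp":[0,1,0],"rotation":[0,0,0],"jaw":0}]'
cat > sk.py <<'E'
from bench import camera
from go import *
from h import *
# grip, blade, tray now
for n in("scene","top"):
    c=camera(n);P,H=cloud(c);np.savez(n+"1.npz",**c);u,v=proj(c,[.5,.3,.15])[0].astype(int)
    cv2.imwrite(f"pics/{n}1.png",cv2.resize(c["image"][max(v-90,0):v+90,max(u-120,0):u+120,::-1],(400,300),interpolation=2))
cv2.imwrite("pics/b1.png",np.hstack([cv2.imread("pics/scene1.png"),cv2.imread("pics/top1.png")]))
delta([[.443,.332,.15],[.443,.332,.05]],down(92))
E
python3 sk.py
```

```text
time: 4.45
ee_pos: [0.498, 0.1359, 0.2199]
eef_rot: [-0.024, 1.0, 0.0, -0.002]
ft_force: [1.2, -1.2, -1.5]
width: 0.0177
grip_force: 44.9
time: 5.08
ee_pos: [0.4941, 0.2798, 0.2204]
eef_rot: [-0.021, 1.0, -0.001, -0.001]
ft_force: [-0.2, -0.7, -1.9]
width: 0.0177
grip_force: 44.9
t 5.175 p [0.495 0.279 0.221] w 0.0178 F [ 0.332  0.218 -1.403] q [-0.774  0.205  0.207  1.629 -0.043  1.313  1.051]
rot [-0.    -0.     0.001]
dp [0.329 0.365 0.474]
dp [0.329 0.366 1.141]
```

View pics/b1.png

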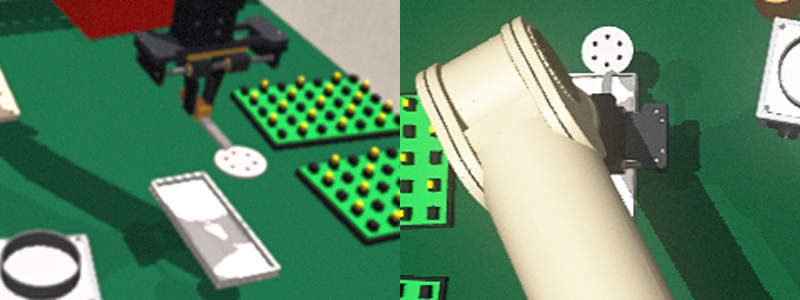

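The skimmer is held level over the tray: blade at (240,160) in the left crop and (607,50) in the right. I measure the blade against the tool for the offset and the sag.

```bash
python3 - <<'E'
from h import *
np.set_printoptions(precision=4,suppress=True)
for n in("scene","top"):
    c=np.load(n+"1.npz");P,H=cloud(c)
    m=box(P,[.59,.2,.15],[.72,.36,.3])&(H[...,1]<60);k,l,s,_=cv2.connectedComponentsWithStats(m.astype(np.uint8));q=P[l==1+s[1:,4].argmax()]
    q=q[abs(q[:,2]-np.median(q[:,2]))<.02]
    ce=q.mean(0);nn=np.linalg.svd(q-ce,full_matrices=False)[2][2];nn*=np.sign(nn[2]);print(n,len(q),ce,nn,cv2.minEnclosingCircle(q[:,:2].astype(np.float32)))
    m=box(P,[.37,.27,.011],[.66,.4,.03])&(H[...,1]<90);print(cv2.minAreaRect(P[m][:,:2].astype(np.float32)))
E
```

```text
scene 451 [0.6245 0.2828 0.2202] [ 0.0134 -0.0015  0.9999] ((0.6210208535194397, 0.2826518714427948), 0.03496091812849045)
((0.5129572749137878, 0.33450716733932495), (0.2538599371910095, 0.10320231318473816), 2.028515577316284)
top 699 [0.6196 0.2826 0.2203] [0.0084 0.0065 0.9999] ((0.6199265122413635, 0.2827841341495514), 0.03208351135253906)
((0.5450943112373352, 0.2944377660751343), (0.23586788773536682, 0.08785579353570938), 26.117332458496094)
```

```bash
python3 -m pendant '[{"dp":[0.277,0.365,0],"rotation":[0,0,0.001],"jaw":0},{"dp":[0.277,0.365,0.3],"rotation":[0,0,0.001],"jaw":0},{"dp":[0.277,0.365,0.6],"rotation":[0,0,0.001],"jaw":0},{"dp":[0.277,0.365,0.9],"rotation":[0,0,0.001],"jaw":0},{"dp":[0.277,0.365,1],"rotation":[0,0,0.001],"jaw":0},{"dp":[0.277,0.365,1],"rotation":[0,0,0.001],"jaw":0}]'
python3 -c "
from go import *
delta([[.4535,.333,.02],[.4535,.333,.009]],down(92))"
```

```text
time: 5.92
ee_pos: [0.4509, 0.3331, 0.0719]
eef_rot: [-0.017, 1.0, -0.0, -0.0]
ft_force: [-0.1, 0.9, -1.0]
width: 0.0177
grip_force: 44.9
t 5.925 p [0.451 0.333 0.072] w 0.0177 F [-0.052  0.863 -0.976] q [-0.845  0.325  0.149  1.811 -0.056  1.011  0.931]
rot [-0. -0. -0.]
dp [-0.018 -0.001  0.346]
dp [-0.018 -0.001  0.419]
```

```bash
python3 -m pendant '[{"dp":[-0.018,0,0.2],"rotation":[0,0,0],"jaw":0},{"dp":[-0.018,0,0.33],"rotation":[0,0,0],"jaw":0},{"dp":[-0.018,0,0.38],"rotation":[0,0,0],"jaw":0},{"dp":[-0.018,0,0.4],"rotation":[0,0,0],"jaw":0},{"dp":[-0.018,0,0.41],"rotation":[0,0,0],"jaw":0},{"dp":[-0.018,0,0.415],"rotation":[0,0,0],"jaw":0},{"dp":[-0.018,0,0.415],"rotation":[0,0,0],"jaw":0}]'
```

```text
time: 6.8
ee_pos: [0.4535, 0.334, 0.0099]
eef_rot: [-0.018, 1.0, 0.0, 0.0]
ft_force: [-0.3, -0.5, -1.9]
width: 0.0175
grip_force: 44.9
```

```bash
python3 -m pendant '[{"dp":[0,0,0.006],"rotation":[0,0,0],"jaw":0},{"dp":[0,0,0.01],"rotation":[0,0,0],"jaw":0},{"dp":[0,0,0.01],"rotation":[0,0,0],"jaw":0}]'
```

```text
time: 7.18
ee_pos: [0.4535, 0.334, 0.0089]
eef_rot: [-0.018, 1.0, 0.0, 0.0]
ft_force: [-3.1, -1.9, 7.9]
width: 0.0175
grip_force: 44.9
```

```bash
python3 -m pendant '[{"dp":[0,0,0.003],"rotation":[0,0,0],"jaw":0.25},{"dp":[0,0,0.003],"rotation":[0,0,0],"jaw":0.5},{"dp":[0,0,0.003],"rotation":[0,0,0],"jaw":0.5},{"dp":[0,0,-0.1],"rotation":[0,0,0],"jaw":0.5},{"dp":[0,0,-0.3],"rotation":[0,0,0],"jaw":0.5},{"dp":[0,0,-0.7],"rotation":[0,0,0],"jaw":0.8},{"dp":[0,0,-1],"rotation":[0,0,0],"jaw":0.8},{"dp":[0,0,-1],"rotation":[0,0,0],"jaw":0.8}]'
cat >> go.py <<'E'
n=np.array([.551,.154,.820]);n/=np.linalg.norm(n)
C=np.array([.5523,-.3302,.0731])
hx=-np.cross(np.cross(n,[0,0,1.]),n)*-1;hx/=np.linalg.norm(hx)   # up the slope
hy=np.cross(n,hx)
def lidpose(a,off=0):  # a: deg, tool tilted from lid normal towards vertical; off: backed off along tool z
    t=np.radians(a);z=-(np.cos(t)*n+np.sin(t)*hx);y=hy
    if y[1]>0:y=-y   # azimuth about -74
    Rt=R.from_matrix(np.c_[np.cross(y,z),y,z])
    return C+.030*n+z*(.0187-.002-off),Rt
E
python3 -c "
from go import *
print(hx,hy)
for a in(0,15,35):
  p,Rt=lidpose(a);q,_=lidpose(a,.08);print(a);delta([p,q],Rt);print(p)
"
```

```text
time: 8.18
ee_pos: [0.4552, 0.3353, 0.1632]
eef_rot: [-0.018, 1.0, 0.003, 0.003]
ft_force: [-1.0, 0.3, -1.3]
width: 0.0644
grip_force: 0.0
[-0.79  -0.221  0.572] [ 0.269 -0.963 -0.   ]
0
t 8.175 p [0.455 0.335 0.163] w 0.0644 F [-0.967  0.318 -1.323] q [-0.854  0.233  0.16   1.718 -0.04   1.186  0.923]
rot [ 0.141 -0.018  0.442]
dp [-0.537 -4.447  0.507]
dp [-0.837 -4.373  0.072]
[ 0.56  -0.328  0.084]
15
t 8.175 p [0.455 0.335 0.163] w 0.0644 F [-0.967  0.318 -1.323] q [-0.854  0.233  0.16   1.718 -0.04   1.186  0.923]
rot [ 0.081 -0.011  0.456]
dp [-0.562 -4.441  0.521]
dp [-0.742 -4.396  0.021]
[ 0.563 -0.327  0.082]
35
t 8.175 p [0.455 0.335 0.163] w 0.0644 F [-0.967  0.318 -1.323] q [-0.854  0.233  0.16   1.718 -0.04   1.186  0.923]
rot [ 0.001 -0.001  0.462]
dp [-0.599 -4.432  0.528]
dp [-0.602 -4.43  -0.006]
[ 0.569 -0.326  0.081]
```

```bash
python3 -m pendant '[{"dp":[0,-0.2,-0.4],"rotation":[0,0,0],"jaw":0.9},{"dp":[0,-0.6,-0.6],"rotation":[0,0,0],"jaw":0.9},{"dp":[0,-1,-0.6],"rotation":[0,0,0],"jaw":0.9},{"dp":[0,-1,-0.6],"rotation":[0,0,0],"jaw":0.9}]'
python3 -m pendant '[{"dp":[0,-1,0],"rotation":[0,0,0],"jaw":0.9},{"dp":[0,-1,0],"rotation":[0,0,0],"jaw":0.9},{"dp":[0,-1,0],"rotation":[0,0,0],"jaw":0.9},{"dp":[0,-1,0],"rotation":[0,0,0],"jaw":0.9}]'
python3 -m pendant '[{"dp":[-0.1,-0.4,0],"rotation":[0,0,0.03],"jaw":0.9},{"dp":[-0.2,-0.7,0],"rotation":[0,0,0.06],"jaw":0.9},{"dp":[-0.3,-1,0],"rotation":[0,0,0.09],"jaw":0.9},{"dp":[-0.3,-1,0],"rotation":[0,0,0.12],"jaw":0.9},{"dp":[-0.3,-1,0],"rotation":[0,0,0.15],"jaw":0.9},{"dp":[-0.3,-1,0],"rotation":[0,0,0.18],"jaw":0.9},{"dp":[-0.3,-1,0],"rotation":[0,0,0.21],"jaw":0.9},{"dp":[-0.3,-1,0],"rotation":[0,0,0.23],"jaw":0.9}]'
python3 -c "
from go import *
p,Rt=lidpose(35);delta([p],Rt)
p,Rt=lidpose(0);q,_=lidpose(0,.1);delta([p,q],Rt)
"
```

```text
time: 8.68
ee_pos: [0.4593, 0.1792, 0.2489]
eef_rot: [-0.014, 1.0, 0.0, 0.001]
ft_force: [0.0, 0.5, -0.7]
width: 0.0782
grip_force: 0.0
time: 9.18
ee_pos: [0.4637, 0.0327, 0.2479]
eef_rot: [-0.016, 1.0, 0.0, -0.0]
ft_force: [-0.4, 0.6, 0.1]
width: 0.0784
grip_force: 0.0
time: 10.18
ee_pos: [0.5146, -0.1121, 0.2475]
eef_rot: [0.649, 0.761, -0.0, -0.0]
ft_force: [-0.1, -0.1, 0.1]
width: 0.0781
grip_force: 0.0
t 10.175 p [ 0.515 -0.112  0.248] w 0.0781 F [-0.129 -0.129  0.101] q [-0.455  0.098  0.631  1.711 -0.059  1.352  0.344]
rot [-0.     0.     0.232]
dp [-1.463  0.134  1.109]
t 10.175 p [ 0.515 -0.112  0.248] w 0.0781 F [-0.129 -0.129  0.101] q [-0.455  0.098  0.631  1.711 -0.059  1.352  0.344]
rot [ 0.07  -0.079  0.224]
dp [-1.47   0.071  1.089]
dp [-1.426  0.449  0.542]
```

```bash
python3 -m pendant '[{"dp":[-0.3,0.1,0],"rotation":[0.009,-0.01,0.028],"jaw":0.9},{"dp":[-0.6,0.2,0],"rotation":[0.018,-0.02,0.056],"jaw":0.9},{"dp":[-1,0.3,0],"rotation":[0.026,-0.03,0.084],"jaw":0.9},{"dp":[-1,0.3,0],"rotation":[0.035,-0.04,0.112],"jaw":0.9},{"dp":[-1,0.3,0],"rotation":[0.044,-0.05,0.14],"jaw":0.9},{"dp":[-1,0.3,0],"rotation":[0.053,-0.06,0.168],"jaw":0.9},{"dp":[-1,0.3,0],"rotation":[0.061,-0.07,0.196],"jaw":0.9},{"dp":[-1,0.3,0],"rotation":[0.07,-0.079,0.224],"jaw":0.9}]'
python3 -c "
from go import *
p,Rt=lidpose(0);q,_=lidpose(0,.08);delta([p,q],Rt)
"
```

```text
time: 11.18
ee_pos: [0.584, -0.2523, 0.2464]
eef_rot: [0.943, 0.157, -0.289, 0.041]
ft_force: [0.3, 0.2, 0.1]
width: 0.0787
grip_force: 0.0
t 11.175 p [ 0.584 -0.252  0.246] w 0.0787 F [0.329 0.155 0.139] q [-0.214  0.896  0.91   0.955 -0.222  1.946 -0.675]
rot [ 0.003 -0.003  0.008]
dp [0.34  0.441 1.07 ]
dp [0.348 0.452 0.537]
```

```bash
python3 -m pendant '[{"dp":[0.2,0.25,0.2],"rotation":[0.003,-0.003,0.008],"jaw":0.9},{"dp":[0.348,0.45,0.4],"rotation":[0.003,-0.003,0.008],"jaw":0.9},{"dp":[0.348,0.45,0.537],"rotation":[0.003,-0.003,0.008],"jaw":0.9},{"dp":[0.348,0.45,0.537],"rotation":[0.003,-0.003,0.008],"jaw":0.9},{"dp":[0.348,0.45,0.537],"rotation":[0.003,-0.003,0.008],"jaw":0.9}]'
python3 - <<'E'
from go import *
from bench import camera
from h import *
p,Rt=lidpose(0);delta([p],Rt)
a=[]
for n in("scene","top"):
    c=camera(n);u,v=proj(c,[.56,-.33,.1])[0].astype(int);a.append(cv2.resize(c["image"][v-60:v+60,u-80:u+80,::-1],(400,300),interpolation=2))
    P,H=cloud(c)
    m=box(P,[.35,.26,.006],[.66,.41,.04]);q=P[m&(P[...,2]>.011)];print(n)
    o=(H[...,0]>5)&(H[...,0]<22)&(H[...,1]>100)&m;print("grip",P[o].mean(0),o.sum())
    f=m&(P[...,2]<.012)&(H[...,1]<60)&box(P,[.53,.29,.0],[.63,.38,.02]);print("blade-ish z",np.median(P[f],0))
    cv2.imwrite(f"pics/tray_{n}.png",c["image"][:,:,::-1])
cv2.imwrite("pics/l1.png",np.hstack(a))
E
```

```text
time: 11.8
ee_pos: [0.6038, -0.3167, 0.1517]
eef_rot: [0.945, 0.132, -0.297, 0.041]
ft_force: [0.6, 0.4, 0.3]
width: 0.0782
grip_force: 0.0
t 11.8 p [ 0.604 -0.317  0.152] w 0.0782 F [0.56  0.412 0.343] q [-0.082  1.055  0.875  0.875 -0.281  1.866 -0.696]
rot [ 0.    -0.     0.001]
dp [ 0.008 -0.007  0.544]
scene
grip [0.452 0.331 0.022] 111
blade-ish z [0.581 0.336 0.009]
top
grip [0.441 0.333 0.024] 176
blade-ish z [0.577 0.337 0.008]
```

View pics/l1.png

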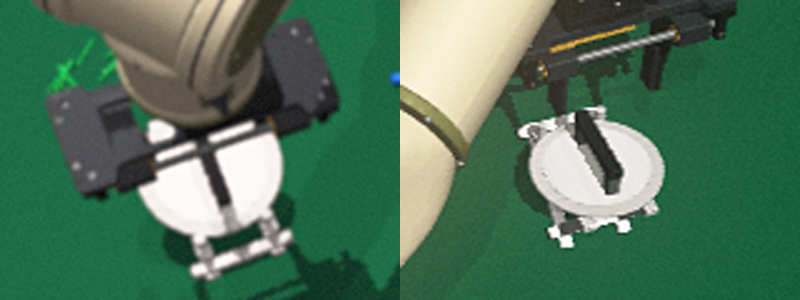

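View pics/tray_scene.png

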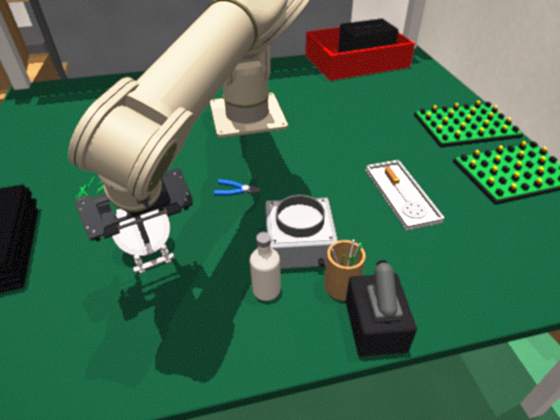

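The skimmer lies flat in the tray (grip at (392,176), blade at (413,209)). In the crops the open fingers at (558,95) and (652,70) stand either side of the handle's line at (597,150). I go down along the lid's normal and grip.

```bash
python3 -m pendant '[{"dp":[0.008,-0.007,0.2],"rotation":[0,0,0.001],"jaw":0.9},{"dp":[0.008,-0.007,0.4],"rotation":[0,0,0.001],"jaw":0.9},{"dp":[0.008,-0.007,0.5],"rotation":[0,0,0.001],"jaw":0.9},{"dp":[0.008,-0.007,0.544],"rotation":[0,0,0.001],"jaw":0.9},{"dp":[0.008,-0.007,0.544],"rotation":[0,0,0.001],"jaw":0.9}]'
python3 -c "
from go import *
p,Rt=lidpose(0);delta([p],Rt)"
```

```text
time: 12.52
ee_pos: [0.5588, -0.3294, 0.0841]
eef_rot: [0.945, 0.128, -0.297, 0.042]
ft_force: [0.7, -0.2, -0.7]
width: 0.0786
grip_force: 0.0
t 12.525 p [ 0.559 -0.329  0.084] w 0.0786 F [ 0.656 -0.201 -0.655] q [-0.134  1.035  0.873  1.106 -0.273  1.682 -0.684]
rot [ 0.    -0.    -0.001]
dp [ 0.006 -0.007 -0.004]
```

```bash
python3 -m pendant '[{"dp":[0,0,0],"rotation":[0,0,0],"jaw":0},{"dp":[0,0,0],"rotation":[0,0,0],"jaw":0},{"dp":[0,0,0],"rotation":[0,0,0],"jaw":0},{"dp":[0,0,0],"rotation":[0,0,0],"jaw":0},{"dp":[0,0,0],"rotation":[0,0,0],"jaw":0},{"dp":[0,0,0],"rotation":[0,0,0],"jaw":0}]' 50
python3 -m pendant '[{"dp":[0,0,-0.05],"rotation":[0,0,0],"jaw":0},{"dp":[0,0,-0.15],"rotation":[0,0,0],"jaw":0},{"dp":[0,0,-0.3],"rotation":[0,0,0],"jaw":0},{"dp":[0,0,-0.5],"rotation":[0,0,0],"jaw":0},{"dp":[0,0,-0.8],"rotation":[0,0,0],"jaw":0},{"dp":[0,0,-0.8],"rotation":[0,0,0],"jaw":0},{"dp":[0,0,-0.8],"rotation":[0,0,0],"jaw":0}]'
```

```text
time: 13.28
ee_pos: [0.5583, -0.3297, 0.0835]
eef_rot: [0.945, 0.128, -0.297, 0.042]
ft_force: [-0.1, -0.1, 0.0]
width: 0.0262
grip_force: 0.0
time: 14.15
ee_pos: [0.624, -0.3113, 0.1811]
eef_rot: [0.945, 0.128, -0.297, 0.042]
ft_force: [0.3, -0.3, -2.9]
width: 0.0136
grip_force: 50.0
```

```bash
python3 -c "
from go import *
delta([[.55,-.25,.26],[.6243,.0196,.26]],down(-74.4))"
```

```text
t 14.15 p [ 0.624 -0.311  0.181] w 0.0136 F [ 0.277 -0.308 -2.868] q [-0.04   1.081  0.874  0.736 -0.295  1.964 -0.717]
rot [ 0.     0.097 -0.001]
dp [-0.602 -0.524 -0.222]
dp [ 0.179 -2.124 -0.774]
```

```bash
python3 -m pendant '[{"dp":[-0.2,-0.1,-0.15],"rotation":[0,0.02,0],"jaw":0},{"dp":[-0.4,-0.3,-0.222],"rotation":[0,0.04,0],"jaw":0},{"dp":[-0.602,-0.524,-0.222],"rotation":[0,0.06,0],"jaw":0},{"dp":[-0.602,-0.524,-0.222],"rotation":[0,0.08,0],"jaw":0},{"dp":[-0.602,-0.524,-0.222],"rotation":[0,0.097,0],"jaw":0},{"dp":[-0.602,-0.524,-0.222],"rotation":[0,0.097,0],"jaw":0},{"dp":[-0.602,-0.524,-0.222],"rotation":[0,0.097,0],"jaw":0}]'
cat > lid.py <<'E'
from go import *
from h import *
from bench import camera
import sys
# lid in hand: fit top disc plane and underside edge around the tool; tool frame report
s=r.read_state();p0=s["ee_pos"];R0=R.from_quat(s["eef_rot"]);tag=sys.argv[1];a=[]
for n in("scene","top"):
    c=camera(n);P,H=cloud(c);np.savez(f"{n}_{tag}.npz",**c)
    m=box(P,p0+[-.11,-.11,-.045],p0+[.11,.11,.012])&(H[...,1]<60)&(H[...,2]>110);q=P[m]
    if len(q)<50: print(n,"few",len(q));continue
    for _ in range(10):
        ce=np.median(q,0) if _==0 else q.mean(0);nn=np.linalg.svd(q-q.mean(0),full_matrices=False)[2][2];nn*=np.sign(nn[2]);q=P[m][abs((P[m]-ce)@nn)<.003]
    h=cv2.convexHull(q[:,:2].astype(np.float32))[:,0];cc,rr=circ(h)
    tz=ce[2]-(nn[:2]@(cc-ce[:2]))/nn[2]
    print(n,len(q),"n",nn,"tilt",np.degrees(np.arccos(nn[2])),"centre",cc,tz,"r",rr,cv2.minEnclosingCircle(h),"top-TCP",tz-p0[2])
    u,v=proj(c,p0)[0].astype(int);u=max(u,80);v=max(v,60);a.append(cv2.resize(c["image"][v-60:v+60,u-80:u+80,::-1],(400,300),interpolation=2))
cv2.imwrite(f"pics/lid_{tag}.png",np.hstack(a))
delta([],down(-74.4),s)
E
python3 lid.py a
```

```text
time: 15.02
ee_pos: [0.5502, -0.2488, 0.2598]
eef_rot: [0.991, 0.135, -0.001, 0.001]
ft_force: [0.2, 0.5, -2.3]
width: 0.0133
grip_force: 50.0
scene 1510 n [0.004 0.006 1.   ] tilt 0.4263931305710151 centre [ 0.553 -0.247] 0.23846018667691404 r 0.061672388641616845 ((0.5529624223709106, -0.24604254961013794), 0.06339740753173828) top-TCP -0.021338423769913628
top 59 n [-0.011  0.056  0.998] tilt 3.277048120910297 centre [ 0.553 -0.243] 0.23713894983148573 r 0.0566609948900212 ((0.5583732724189758, -0.22245223820209503), 0.05440450459718704) top-TCP -0.022659660615341942
t 15.025 p [ 0.55  -0.249  0.26 ] w 0.0133 F [ 0.172  0.516 -2.298] q [-0.401  0.382  0.988  1.504 -0.317  1.428 -0.7  ]
rot [ 0.  0. -0.]
```

View pics/lid_a.png

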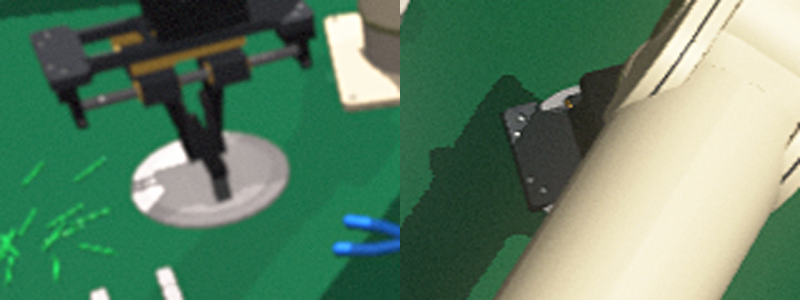

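The lid hangs level below the fingers in the left crop (disc at (212,178), fingers on the bar at (215,165)). Both fits agree with that (tilt 0.4°, top face 21 mm below the TCP), so I carry it to the pot.

```bash
python3 -c "
from go import *
delta([[.6235,.0183,.26],[.6235,.0183,.19]],down(-74.4))"
```

```text
t 15.125 p [ 0.551 -0.249  0.26 ] w 0.0136 F [ 0.358 -0.477 -2.282] q [-0.401  0.383  0.988  1.503 -0.317  1.427 -0.7  ]
rot [ 0.001  0.    -0.   ]
dp [ 0.945 -1.586 -0.009]
dp [ 0.947 -1.588  0.457]
```

```bash
python3 -m pendant '[{"dp":[0.15,-0.25,0],"rotation":[0,0,0],"jaw":0},{"dp":[0.35,-0.55,0],"rotation":[0,0,0],"jaw":0},{"dp":[0.5,-0.8,0],"rotation":[0,0,0],"jaw":0},{"dp":[0.5,-0.8,0],"rotation":[0,0,0],"jaw":0},{"dp":[0.5,-0.8,0],"rotation":[0,0,0],"jaw":0}]'
python3 -m pendant '[{"dp":[0.15,-0.25,0],"rotation":[0,0,0],"jaw":0},{"dp":[0.3,-0.5,0.1],"rotation":[0,0,0],"jaw":0},{"dp":[0.447,-0.787,0.3],"rotation":[0,0,0],"jaw":0},{"dp":[0.447,-0.787,0.45],"rotation":[0,0,0],"jaw":0},{"dp":[0.447,-0.787,0.45],"rotation":[0,0,0],"jaw":0},{"dp":[0.447,-0.787,0.45],"rotation":[0,0,0],"jaw":0}]'
python3 lid.py b
```

```text
time: 15.75
ee_pos: [0.5906, -0.1145, 0.2598]
eef_rot: [0.991, 0.135, -0.001, 0.002]
ft_force: [0.4, -0.6, -2.5]
width: 0.0135
grip_force: 50.0
time: 16.5
ee_pos: [0.6241, 0.0153, 0.1936]
eef_rot: [0.991, 0.133, 0.001, 0.002]
ft_force: [-0.4, -0.1, -1.6]
width: 0.0136
grip_force: 50.0
scene 1405 n [0.002 0.007 1.   ] tilt 0.4150486147614565 centre [0.627 0.016] 0.1722346526717551 r 0.06180929046847902 ((0.6271162629127502, 0.015911823138594627), 0.06305071711540222) top-TCP -0.021384787717000198
top 116 n [0.055 0.026 0.998] tilt 3.5155370597623667 centre [ 0.65  -0.097] 0.1704553180198065 r 0.08268100943709336 ((0.6590706706047058, -0.061555080115795135), 0.08146802335977554) top-TCP -0.023164122368948797
t 16.5 p [0.624 0.015 0.194] w 0.0136 F [-0.36  -0.061 -1.604] q [-0.763  0.457  0.895  1.544 -0.36   1.313 -1.13 ]
rot [ 0.001 -0.    -0.001]
```

View pics/lid_b.png

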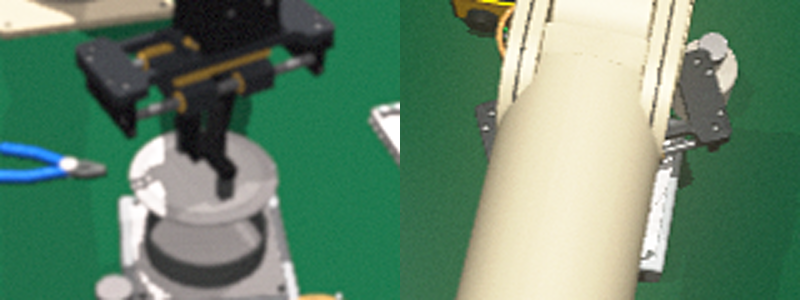

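The lid hovers over the pot (disc at (205,178), mouth at (205,250)), about 4 mm short in y. The gripper's body passes well above the bottle. I correct and lower.

```bash
python3 -c "
from go import *
delta([[.6232,.019,.155],[.6232,.019,.139]],down(-74.4))"
```

```text
t 16.6 p [0.624 0.016 0.194] w 0.0132 F [ 0.186  0.032 -2.546] q [-0.764  0.456  0.895  1.544 -0.36   1.313 -1.13 ]
rot [ 0.001 -0.    -0.001]
dp [-0.002 -0.023  0.259]
dp [-0.002 -0.023  0.365]
```

```bash
python3 -m pendant '[{"dp":[0,-0.023,0],"rotation":[0.001,0,-0.001],"jaw":0},{"dp":[0,-0.023,0.1],"rotation":[0.001,0,-0.001],"jaw":0},{"dp":[0,-0.023,0.2],"rotation":[0.001,0,-0.001],"jaw":0},{"dp":[0,-0.023,0.26],"rotation":[0.001,0,-0.001],"jaw":0},{"dp":[0,-0.023,0.26],"rotation":[0.001,0,-0.001],"jaw":0}]'
python3 lid.py c
```

```text
time: 17.23
ee_pos: [0.6223, 0.0206, 0.1524]
eef_rot: [0.99, 0.138, -0.001, -0.001]
ft_force: [-0.1, -0.2, -1.3]
width: 0.0133
grip_force: 50.0
scene 1352 n [ 0.002 -0.001  1.   ] tilt 0.12083535886511536 centre [0.626 0.022] 0.13096209518616075 r 0.06155423153989425 ((0.6250277161598206, 0.021684769541025162), 0.06264828145503998) top-TCP -0.02140464720978566
top 73 n [-0.359 -0.916  0.179] tilt 79.66824059462886 centre [ 0.667 -0.024] 0.2906346431806446 r 0.07750237225080173 ((0.6542197465896606, -0.04829029738903046), 0.08152324706315994) top-TCP 0.13826790078469817
t 17.225 p [0.622 0.021 0.152] w 0.0133 F [-0.086 -0.245 -1.301] q [-0.752  0.489  0.869  1.594 -0.391  1.244 -1.107]
rot [-0.     0.     0.001]
```

```bash
python3 -m pendant '[{"dp":[0,0.007,0.03],"rotation":[0,0,0],"jaw":0},{"dp":[0,0.007,0.06],"rotation":[0,0,0],"jaw":0},{"dp":[0,0.007,0.08],"rotation":[0,0,0],"jaw":0},{"dp":[0,0.007,0.09],"rotation":[0,0,0],"jaw":0},{"dp":[0,0.007,0.095],"rotation":[0,0,0],"jaw":0},{"dp":[0,0.007,0.095],"rotation":[0,0,0],"jaw":0}]'
```

```text
time: 18.08
ee_pos: [0.6232, 0.0196, 0.1392]
eef_rot: [0.99, 0.138, -0.0, -0.002]
ft_force: [0.3, -0.3, -3.3]
width: 0.0137
grip_force: 50.0
```

```bash
python3 -m pendant '[{"dp":[0,0,0.005],"rotation":[0,0,0],"jaw":0},{"dp":[0,0,0.01],"rotation":[0,0,0],"jaw":0},{"dp":[0,0,0.014],"rotation":[0,0,0],"jaw":0},{"dp":[0,0,0.014],"rotation":[0,0,0],"jaw":0}]'
```

```text
time: 18.58
ee_pos: [0.6233, 0.0196, 0.1389]
eef_rot: [0.99, 0.138, 0.0, -0.002]
ft_force: [-7.9, 2.1, 13.6]
width: 0.0136
grip_force: 50.0
```

```bash
python3 -m pendant '[{"dp":[0,0,-0.003],"rotation":[0,0,0],"jaw":0},{"dp":[0,0,-0.005],"rotation":[0,0,0],"jaw":0}]'; python3 lid.py d | head -1; python3 -c "
c=__import__('numpy').load('scene0.npz')"
```

```text
time: 18.82
ee_pos: [0.6233, 0.0196, 0.139]
eef_rot: [0.99, 0.138, 0.0, -0.002]
ft_force: [-3.4, 0.1, 6.8]
width: 0.0134
grip_force: 50.0
scene 1347 n [0.001 0.001 1.   ] tilt 0.08446311460351126 centre [0.654 0.003] 0.1175677370547769 r 0.07889613956364941 ((0.6539889574050903, -0.0008648131042718887), 0.09966939687728882) top-TCP -0.021389356543160667
```

```bash
python3 -m pendant '[{"dp":[0,0,0],"rotation":[0,0,0],"jaw":0.3},{"dp":[0,0,0],"rotation":[0,0,0],"jaw":0.6},{"dp":[0,0,0],"rotation":[0,0,0],"jaw":0.6},{"dp":[0,0,-0.1],"rotation":[0,0,0],"jaw":0.6},{"dp":[0,0,-0.3],"rotation":[0,0,0],"jaw":0.6},{"dp":[0,0,-0.6],"rotation":[0,0,0],"jaw":0.6},{"dp":[0,0,-1],"rotation":[0,0,0],"jaw":0.6},{"dp":[0,0,-1],"rotation":[0,0,0],"jaw":0.6}]'
python3 -c "
from go import *
delta([[.45,-.1,.3]],down(-74.4))"
```

```text
time: 19.92
ee_pos: [0.6251, 0.0182, 0.2936]
eef_rot: [0.99, 0.138, 0.004, -0.001]
ft_force: [-0.0, -0.0, -0.2]
width: 0.0525
grip_force: 0.0
t 19.925 p [0.625 0.018 0.294] w 0.0525 F [-0.004 -0.028 -0.158] q [-0.771  0.401  0.926  1.393 -0.323  1.496 -1.157]
rot [-0.    -0.001  0.001]
dp [-1.338  0.44  -0.055]
```

```bash
python3 -m pendant '[{"dp":[-0.3,0.4,0],"rotation":[0,0,0],"jaw":0.6},{"dp":[-0.6,0.8,0],"rotation":[0,0,0],"jaw":0.6},{"dp":[-0.6,1,0],"rotation":[0,0,0],"jaw":0.6},{"dp":[-0.6,1,0],"rotation":[0,0,0],"jaw":0.6}]' | head -2
python3 -m pendant '[{"dp":[0,0.4,0],"rotation":[0,0,0],"jaw":0.6},{"dp":[0,0.8,0],"rotation":[0,0,0],"jaw":0.6},{"dp":[0,1,0],"rotation":[0,0,0],"jaw":0.6},{"dp":[0,1,0],"rotation":[0,0,0],"jaw":0.6}]' | head -2
python3 - <<'E'
from bench import camera
from h import *
np.set_printoptions(precision=4,suppress=True);a=[]
for n in("scene","top"):
    c=camera(n);P,H=cloud(c)
    m=box(P,[.54,-.06,.108],[.71,.1,.13])&(H[...,1]<60);q=P[m]
    for _ in range(5):
        ce=q.mean(0);nn=np.linalg.svd(q-ce,full_matrices=False)[2][2];nn*=np.sign(nn[2]);q=P[m][abs((P[m]-ce)@nn)<.003]
    q=q[:, :2];k=cv2.convexHull(q.astype(np.float32))[:,0]
    print(n,len(q),"tilt",np.degrees(np.arccos(nn[2])),nn,"z",ce,"circ",circ(k))
    c0=np.load(n+"0.npz");P0,H0=cloud(c0)
    b=lambda P:np.nanmedian(P[box(P,[.555,-.05,.078],[.69,.09,.092])][:,2])
    print("box top z",b(P),b(P0))
    u,v=proj(c,[.6,.12,.1])[0].astype(int);a.append(cv2.resize(c["image"][v-75:v+75,u-100:u+100,::-1],(400,300),interpolation=2))
cv2.imwrite("pics/fin.png",np.hstack(a))
E
```

```text
time: 20.42
ee_pos: [0.5758, -0.1551, 0.2879]
time: 20.92
ee_pos: [0.6179, -0.2962, 0.2859]
scene 1430 tilt 0.20859959139338494 [0.0026 0.0025 1.    ] z [0.6338 0.018  0.1175] circ (array([0.6262, 0.021 ]), np.float64(0.061715960713746215))
box top z 0.08560666767417896 0.0857813344799998
top 1571 tilt 0.3804702525047557 [ 0.0042 -0.0051  1.    ] z [0.6216 0.0195 0.1165] circ (array([0.623 , 0.0201]), np.float64(0.061391465136136726))
box top z 0.08395171361967635 0.08463270978625492
```

View pics/fin.png

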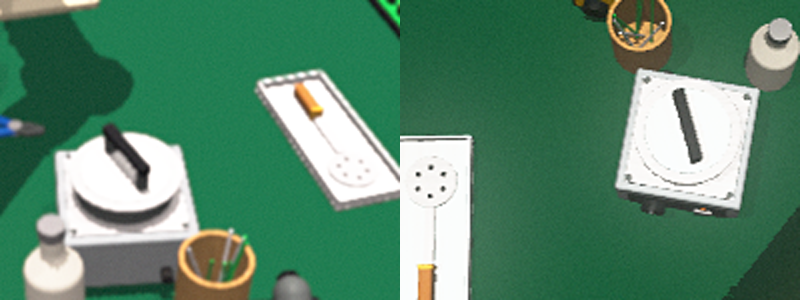

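The lid sits level and centred on the pot (left (127,170), right (690,128)); the skimmer lies flat inside the tray; the bottle and tube stand where they did.

```bash
python3 -c "
from bench import r
print(r.close_job())"
```

```text
the job is handed in; nothing more can be done
None
```

The job is handed in at about 21 s: the skimmer lies flat in the drip tray, and the lid is on the pot, level to within 0.4° and centred within about 1 mm, with both released and the gripper clear.

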